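Power up the microscope bench in order

ROBOT

A 6-joint arm with a two-finger parallel gripper is mounted at the origin on the work surface. World frame = base frame: x ahead of the robot, y to its left, z up, the work surface at z = 0. Lengths are in mm, angles in rad, forces in N, time in s.
With the tool pointing down it reaches from about 300 to 775 mm from the base axis. Payload 14.6 kg.
Tool frame: the origin (TCP) lies between the finger pads; the fingertips stand 8 mm ahead of it and the grasp point (between the pads) lies 11 mm behind it; z points along the fingers, y is the direction in which the jaws open and shut (so a half turn about z gives the same grasp; the last joint's range is limited). The gripper opens to 94 mm and grips with 3 to 60 N. Pads are 16 mm wide; open, the fingers measure 119 mm over their backs; the gripper's body (75 mm by 177 mm) begins 78 mm behind the grasp point.
Start: joints at [-1.208, 0.3, 1.521, -0, 1.321, -0.067], TCP at [229.171, -499.97, 213.446] pointing down, gripper open.
Joint ranges: [-3.03, 3.03], [-0.79, 2.21], [0.23, 2.52], [-1.04, 4.18], [0, 3.07], [-2.55, 2.55]. Speed limits (rad/s): [2.22, 2.22, 2.57, 3.14, 3.14, 3.14].

INTERFACE

Orientations are given as [roll, pitch, yaw] about the fixed x, y, z axes, in that order (R = Rz(yaw) Ry(pitch) Rx(roll)).
In Python, from cell import manip gives the robot as it stands. The module is installed in compiled form; this text tells all that it offers.
- The arm moves only by the tool send_rows, never from a script. Its argument "series" is a list that holds one entry, the list of rows, each a list of 5 numbers: the opening, from 0 (shut) to 1 (fully open), then the shift along the tool's x, y, z in mm, then the turn about the tool's z in degrees. In form: [[[gripper, dx, dy, dz, roll], ...]]. A call has 1 to 10 rows; each row is the pose to reach, as a shift and turn from the pose commanded when the call began, along the tool's axes at that moment; what a row does not reach only later rows make up. A row lasts 1/10 s, in which the tool goes at most 50 mm and 8.59 degrees, less where a joint would pass 70% of its speed; a pose out of reach is approached as far as the arm can. A call with a gripper value outside its range is refused whole. The fingers move at their own pace and stop on an object; "newtons" is the grip in N (left out, the last holds). Time passes only in rows, so rows that repeat a pose let the fingers close. It gives the time, the measured TCP pose, the force and the opening at its end, in the units of the state.
- manip.read_state(): the state, without advancing time (a new reading comes with each control period).
- manip.camera(name): name is "scene" or "top" or "wrist"; returns a dict with "img" (400x640x3 uint8, red, green, blue), "vfov" (degrees; the focal length in pixels is half the picture's height over the tangent of half this angle, whatever the lens; pixels are square), "cx", "cy" (the principal point, pixels), "dist" ([k1, k2, p1, p2, k3] as OpenCV has them; the pictures are not rectified), "pose" (4x4, takes a point from camera to world coordinates); the wrist camera has in their place "T_tool_cam" (4x4, takes a point from camera to tool coordinates, whose origin is the TCP and whose axes are the flange's). Camera axes: x right, y down, z forward; pixel columns grow to the right and rows downward; lengths in mm; the calibration is good to about 2 mm. A picture is of the moment at which its call begins: read the wrist's pose just before it. There is no depth.
- manip.sign_off(): hands the job in, once; it reports no verdict.
Trained networks look in a picture, given as the dict that the camera call returned (one of the last four; its "shot" number tells which), for a name from the list of things; names that differ only in an ending like _2 or _b are one class to them, and where a whole thing is asked for, a point or a joint stands for the part that bears it (a point fixed in the world has none). Each returns a list of dicts, best first, with "conf" (0 to 1); they miss things now and then, are a little off and sometimes report something else, mostly with a low value. They report only what shows in the picture. A call takes as long as a camera call.
- manip.find_in(target, picture): "rect" ([left, top, width, height] in pixels, round what is visible of it).
- manip.silhouettes(target, picture): "pixels" (400x640 bool, what is visible of it) and "rect" ([left, top, width, height] in pixels, round what is visible of it).
The state is a dict: "clock": time; "joints": joint angles; "qd": joint speeds; "effort": joint torques, N m; "eef_pos": TCP position; "eef_rot": TCP orientation; "wrist_force": force on the tool from outside, world axes, zero at the start; "moment": the same for the moment, N m; "finger_gap": finger opening in mm.
Only numpy, scipy, OpenCV 4.12 (cv2) and the standard library are available. Lean on these libraries where they do the work, as an engineer would, in place of code of your own. Each camera call takes 0.05 s, during which the arm holds its last target. There are 200 camera calls.

TASK

Power up the microscope bench for a viewing session: with a fingertip, press in the yellow key of the light source first, then the blue key of the camera controller, then the green key of the stage warmer. Press each one lightly but all the way in, so that it stays down. Leave the red keys out and the glassware standing where it is, grasp nothing, and end clear of everything.

Things in the scene. Friction and masses are not known exactly. Their poses are not given: they have to be found in the camera images.
- light: the light source: tall white box, footprint 130 x 130 mm, top 95 mm above the table, black vent slots on top and a 20 mm long lamp socket on its back. Fixed to the table. Origin: centre of its underside on the table; z up, its front faces its own -x; x and y level. Two round keys stand on top near the front edge, 64 mm apart centre to centre: the yellow one on its +y side, the red one on its -y side.
- yellow_key_top (a point): centre of the upper face of the yellow key of the light unit, a round push key 32 mm across; released it stands 16 mm proud of the unit top (111 mm above the table); the point moves down with the cap (after a full press and release it rests 6 mm lower).
- yellow_key (a joint): how far the yellow key is pushed in, m: 0 = fully out, 0.006 = fully in; counts as in from 0.004. The key latches: it slides straight down against about 3 N of friction and stays where it is left; the robot cannot raise it. Its coloured cap is springy on top of that (2 N per mm, at most 6 mm, not part of this joint value), so the cap must be pushed 1.5 mm before the key starts to move and about 7.5 mm to bring it fully in; at 12 mm the cap is hard down.
- light_red_top (a point): centre of the upper face of the red shut-down key of the light unit, same shape, travel and stiffness as the yellow one; must stay out.
- light_red (a joint): how far that red key is pushed in, m: 0 = fully out (must stay below 0.002), 0.006 = fully in.
- camera: the camera controller: grey box, footprint 120 (x) x 130 (y) mm, top 65 mm above the table, with a small dark screen on top. Fixed to the table. Origin: centre of its underside on the table; z up, its front faces its own -x; x and y level. Two round keys stand on top near the front edge, 64 mm apart centre to centre: the blue one on its +y side, the red one on its -y side.
- blue_key_top (a point): centre of the upper face of the blue key of the camera unit, a round push key 32 mm across; released it stands 16 mm proud of the unit top (81 mm above the table); the point moves down with the cap (after a full press and release it rests 6 mm lower).
- blue_key (a joint): how far the blue key is pushed in, m: 0 = fully out, 0.006 = fully in; counts as in from 0.004. The key latches: it slides straight down against about 3 N of friction and stays where it is left; the robot cannot raise it. Its coloured cap is springy on top of that (2 N per mm, at most 6 mm, not part of this joint value), so the cap must be pushed 1.5 mm before the key starts to move and about 7.5 mm to bring it fully in; at 12 mm the cap is hard down.
- camera_red_top (a point): centre of the upper face of the red shut-down key of the camera unit, same shape, travel and stiffness as the blue one; must stay out.
- camera_red (a joint): how far that red key is pushed in, m: 0 = fully out (must stay below 0.002), 0.006 = fully in.
- warmer: the stage warmer: low pale grey box, footprint 135 (x) x 130 (y) mm, top 45 mm above the table, with a round dark metal plate (72 mm across, 5 mm proud) on top. Fixed to the table. Origin: centre of its underside on the table; z up, its front faces its own -x; x and y level. Two round keys stand on top near the front edge, 64 mm apart centre to centre: the green one on its +y side, the red one on its -y side.
- green_key_top (a point): centre of the upper face of the green key of the warmer unit, a round push key 32 mm across; released it stands 16 mm proud of the unit top (61 mm above the table); the point moves down with the cap (after a full press and release it rests 6 mm lower).
- green_key (a joint): how far the green key is pushed in, m: 0 = fully out, 0.006 = fully in; counts as in from 0.004. The key latches: it slides straight down against about 3 N of friction and stays where it is left; the robot cannot raise it. Its coloured cap is springy on top of that (2 N per mm, at most 6 mm, not part of this joint value), so the cap must be pushed 1.5 mm before the key starts to move and about 7.5 mm to bring it fully in; at 12 mm the cap is hard down.
- warmer_red_top (a point): centre of the upper face of the red shut-down key of the warmer unit, same shape, travel and stiffness as the green one; must stay out.
- warmer_red (a joint): how far that red key is pushed in, m: 0 = fully out (must stay below 0.002), 0.006 = fully in.
- beaker: empty glass beaker, 64 mm across, 85 mm tall; loose bystander standing upright on the table. Origin: centre of its underside.
- dish: closed clear Petri dish, 92 mm across, 17 mm tall, green leaf bits on it; loose bystander standing upright on the table. Origin: centre of its underside.
- jar: small glass specimen jar with white lid, 46 mm across, 70 mm tall; loose bystander standing upright on the table. Origin: centre of its underside.
- bottle: amber glass reagent bottle with black cap, 48 mm across, 120 mm tall; loose bystander standing upright on the table. Origin: centre of its underside.

How it is judged:
By the outcome, as a careful person would: the job done as asked, in the order asked, and still so for the second after the job is handed in, with the robot touching nothing.
It also fails if it takes over 51 s, if anything falls off the work surface, if the arm or the gripper's body presses on something with over 40 N, if the wrist force passes 120 N, or if a joint passes its speed limit or range.

## Working session

There is one attempt and no reset: what is moved stays moved. The work goes in short steps, Python scripts to look and compute and a tool call to move; the robot and the scene stay as the last step left them, time stands still between calls to the robot, and variables do not carry over. Pictures are saved under pics/ and viewed, about 8 in all and at most 12, crops included, and the job is handed in when it is done.

Besides the shell and the picture viewer there is one more tool, called by a JSON object that holds its "method" and its "body", one argument or row to a line. send_rows: Moves the arm, as the interface text tells. Its arguments: {"type":"object","properties":{"series":{"type":"array"},"newtons":{"type":"number"}},"required":["series"]}

```bash
mkdir -p pics
cat > h.py <<'E'
import numpy as np,cv2
from scipy.spatial.transform import Rotation as R
from cell import manip
def K(c):
    f=200/np.tan(np.radians(c["vfov"])/2); return np.array([[f,0,c["cx"]],[0,f,c["cy"]],[0,0,1.]])
def pose(c,st):
    if "pose" in c: return np.array(c["pose"])
    T=np.eye(4);T[:3,:3]=R.from_euler("xyz",st["eef_rot"]).as_matrix();T[:3,3]=st["eef_pos"];return T@np.array(c["T_tool_cam"])
def onz(c,P,uv,z):
    p=cv2.undistortPoints(np.array([[uv]],float),K(c),np.array(c["dist"],float))[0,0]
    d=P[:3,:3]@[p[0],p[1],1]; return P[:3,3]+d*(z-P[2,3])/d[2]
def proj(c,P,X):
    Q=np.linalg.inv(P);r=cv2.projectPoints(np.array([X],float),cv2.Rodrigues(Q[:3,:3])[0],Q[:3,3],K(c),np.array(c["dist"],float))[0];return r[0,0]
Z=dict(yellow_key_top=111,light_red_top=111,blue_key_top=81,camera_red_top=81,green_key_top=61,warmer_red_top=61)
def save(c,n): cv2.imwrite("pics/"+n,c["img"][:,:,::-1])
E
python3 - <<'E'
from h import *
st=manip.read_state();print(st)
for n in("top","scene"):
    c=manip.camera(n);save(c,n+"1.png");P=pose(c,st);print(n,c["vfov"],P[:3,3].round())
    for k in list(Z)+["beaker","dish","jar","bottle"]:
        for d in manip.silhouettes(k,c)[:2]:
            ys,xs=np.nonzero(d["pixels"]);uv=(xs.mean(),ys.mean())
            print(k,round(d["conf"],2),np.round(uv),d["rect"],onz(c,P,uv,Z.get(k,0)).round(1))
E
```

```text
{'clock': 0.0, 'joints': array([-1.20752319e+00,  3.00499614e-01,  1.52157495e+00,  1.93446372e-05,
        1.32071478e+00, -6.65909900e-02]), 'qd': array([-1.41055563e-03, -1.68111438e-04, -2.73799569e-05,  9.34695216e-04,
        3.49749322e-05,  1.52790598e-03]), 'effort': array([-8.58035892e-04, -5.31804764e+01, -3.52736521e+01,  7.07848719e-02,
        2.43876205e-02, -7.96730183e-05]), 'eef_pos': array([ 229.12646189, -499.72036549,  212.87328297]), 'eef_rot': array([-3.14039986e+00, -9.83253839e-05,  4.29859268e-01]), 'wrist_force': array([0.67052998, 0.79210813, 0.27277822]), 'moment': array([ 0.024411  ,  0.04635392, -0.01064298]), 'finger_gap': 94.27792914449014}
top 48.31004803907653 [ 403.  -19. 1345.]
yellow_key_top 0.61 [190. 234.] [185.7, 229.3, 10.9, 13.4] [476.6 367.2 111. ]
yellow_key_top 0.44 [341. 198.] [335.3, 192.0, 10.0, 13.9] [575.4 -55.1 111. ]
light_red_top 0.59 [212. 231.] [205.1, 223.3, 12.2, 12.1] [487.3 305.3 111. ]
light_red_top 0.46 [203. 221.] [175.3, 193.2, 57.1, 56.9] [513.4 331.  111. ]
blue_key_top 0.56 [319. 205.] [316.0, 197.4, 11.2, 15.3] [561.
[... 1079 characters left out ...]
0.0, 18.1] [494.7 310.4 111. ]
blue_key_top 0.65 [313. 222.] [306.2, 213.3, 17.8, 18.1] [566.6  10.1  81. ]
green_key_top 0.47 [269. 143.] [268.2, 136.1, 4.0, 11.1] [ 497.8 -308.5   61. ]
green_key_top 0.45 [471. 321.] [461.5, 308.8, 19.0, 24.4] [451.4 358.6  61. ]
warmer_red_top 0.47 [471. 321.] [462.7, 312.4, 17.6, 18.6] [450.9 359.2  61. ]
beaker 0.58 [413. 249.] [398.2, 227.5, 33.4, 43.5] [385.2 141.1   0. ]
beaker 0.44 [440. 298.] [432.9, 291.1, 18.9, 16.7] [425.5 269.5   0. ]
dish 0.88 [325. 177.] [308.2, 163.5, 34.8, 27.9] [ 411.  -171.5    0. ]
jar 0.55 [294. 320.] [283.9, 299.7, 21.1, 38.7] [699.4 145.    0. ]
bottle 0.81 [258. 192.] [247.6, 165.2, 23.7, 51.5] [ 585.8 -218.7    0. ]
```

```bash
cd pics && python3 -c "
import cv2;a=cv2.imread('top1.png');b=cv2.imread('scene1.png');cv2.imwrite('both.png',cv2.resize(cv2.vconcat([a,b]),(480,600)))"
```

```text
(no output)
```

View pics/top1.png

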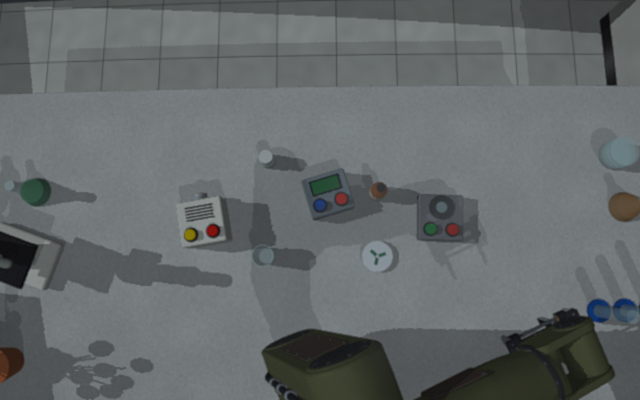

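View pics/scene1.png

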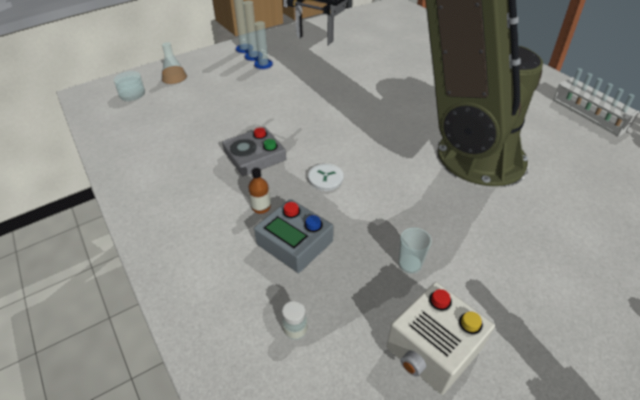

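The top view shows the keys at these pixels: yellow (190,234), blue (319,205) and green (430,229). The scene view shows yellow (472,321), blue (313,222) and green (269,143). The two views agree to about 6 mm, and every key is left of its red neighbour as expected. I'll travel high with the gripper shut and check each key with the wrist camera.

{"method": "send_rows", "body": {
  "series": [
    [[0,20,-16,-5,0],[0,60,-48,-10,0],[0,100,-80,-15,0],[0,140,-112,-20,0],[0,180,-144,-27,0],[0,220,-176,-27,0],[0,260,-208,-27,0],[0,300,-240,-27,0],[0,340,-272,-27,0],[0,384,-308,-27,0]]
  ],
  "newtons": 10
}}

```text
clock: 2.1
eef_pos: [442.6, -73.9, 240.8]
eef_rot: [3.141, -0.001, 0.43]
wrist_force: [0.6, -0.5, 0.1]
finger_gap: 17.5
```

{"method": "send_rows", "body": {
  "series": [
    [[0,18,-36,0,0],[0,36,-72,0,0],[0,54,-108,0,0],[0,72,-144,0,0],[0,90,-180,0,0],[0,108,-216,0,0],[0,126,-252,0,0],[0,144,-288,0,0],[0,162,-324,0,0],[0,176,-359,0,0]]
  ]
}}

```text
clock: 3.1
eef_pos: [452.3, 325.6, 240.4]
eef_rot: [-3.142, -0.0, 0.43]
wrist_force: [0.1, -0.7, 0.5]
finger_gap: 0.7
```

```bash
cat > look.py <<'E'
from h import *
import sys
keys=sys.argv[2:]; manip.camera("wrist")
for i in range(8): manip.camera("wrist") if i<3 else 0
st=manip.read_state();c=manip.camera("wrist");P=pose(c,st);save(c,sys.argv[1]+".png")
e=st["eef_pos"];Rm=R.from_euler("xyz",st["eef_rot"]).as_matrix()
print(st["clock"],e.round(1),st["eef_rot"].round(4),st["wrist_force"].round(1),st["finger_gap"].round(1))
print("cam",np.array(c["T_tool_cam"]).round(2).tolist())
for k in keys:
    for d in manip.silhouettes(k,c)[:2]:
        ct,_=cv2.findContours(d["pixels"].astype(np.uint8),0,2);b=max(ct,key=cv2.contourArea)
        uv=cv2.minEnclosingCircle(b)[0];X=onz(c,P,uv,Z[k])
        print(k,round(d["conf"],2),np.round(uv),d["rect"],X.round(1),"tool shift",(Rm.T@(X-e)).round(1))
E
python3 look.py w1 yellow_key_top light_red_top
```

```text
Traceback (most recent call last):
  File "look.py", line 7, in <module>
    print(st["clock"],e.round(1),st["eef_rot"].round(4),st["wrist_force"].round(1),st["finger_gap"].round(1))
                                                                                   ^^^^^^^^^^^^^^^^^^^^^^
AttributeError: 'float' object has no attribute 'round'
```

View pics/w1.png

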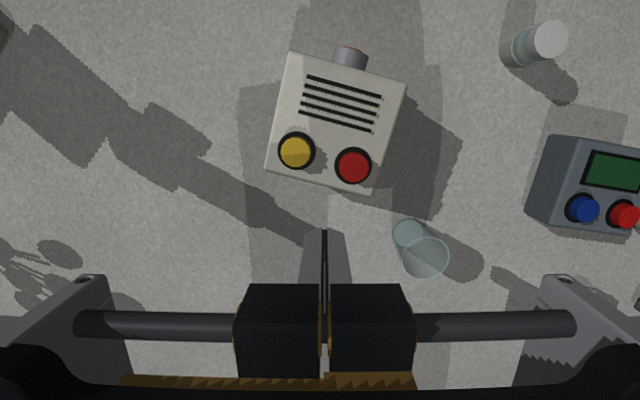

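The wrist view shows the light box, with the yellow key at (297,150), the red key at (353,166) and the shut fingertips at about (325,235). I'll fix the print bug and measure.

```bash
sed -i 's/,st\["finger_gap"\].round(1)//' look.py; sed -i '/^for i in range/d' look.py; python3 look.py w2 yellow_key_top light_red_top
```

```text
3.4 [452.6 323.  240.5] [3.1415e+00 1.0000e-04 4.2910e-01] [-0.3  0.7 -0.2]
cam [[-0.0, -0.96, -0.29, 83.53], [1.0, -0.0, 0.0, -0.44], [-0.0, -0.29, 0.96, -171.59], [0.0, 0.0, 0.0, 1.0]]
yellow_key_top 0.77 [294. 150.] [279.3, 135.8, 28.0, 27.6] [480.1 370.3 111. ] tool shift [ 44.7 -31.6 129.5]
light_red_top 0.66 [352. 166.] [338.3, 153.4, 29.5, 29.6] [490.  307.9 111. ] tool shift [ 27.7  29.3 129.5]
light_red_top 0.59 [583. 183.] [521.7, 133.5, 118.2, 104.6] [582.6  62.9 111. ] tool shift [ 10.  290.5 129.5]
```

{"method": "send_rows", "body": {
  "series": [
    [[0,15,-11,0,0],[0,30,-22,10,0],[0,45,-32,30,0],[0,45,-32,60,0],[0,45,-32,85,0],[0,45,-32,100,0],[0,45,-32,100,0],[0,45,-32,100,0]]
  ]
}}

```text
clock: 4.35
eef_pos: [480.5, 371.6, 141.6]
eef_rot: [-3.141, -0.001, 0.429]
wrist_force: [0.5, -0.0, 0.2]
finger_gap: 0.3
```

```bash
python3 look.py w3 yellow_key_top light_red_top
```

```text
4.4 [480.6 371.7 142.1] [-3.1412e+00 -2.1000e-03  4.2950e-01] [0.1 0.1 0.4]
cam [[-0.0, -0.96, -0.29, 83.53], [1.0, -0.0, 0.0, -0.44], [-0.0, -0.29, 0.96, -171.59], [0.0, 0.0, 0.0, 1.0]]
yellow_key_top 0.88 [326. 226.] [302.8, 209.0, 42.0, 25.7] [481.8 370.8 111. ] tool shift [ 0.6  1.4 31.1]
light_red_top 0.84 [403. 245.] [380.8, 227.3, 44.1, 40.4] [492.2 310.4 111. ] tool shift [-15.1  60.6  31. ]
```

View pics/w3.png

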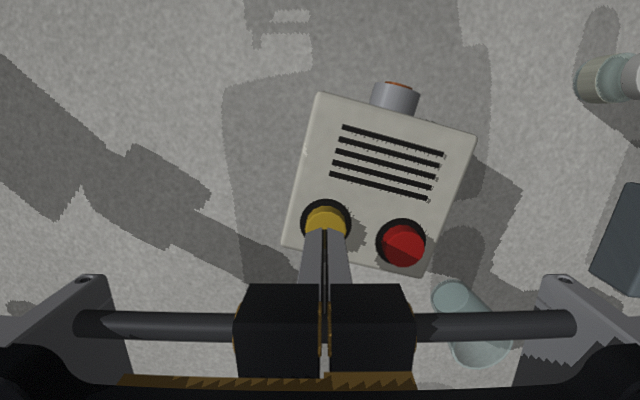

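The fingertips stand over the yellow key at (326,226), with a remaining offset under 1.5 mm. I'll press gently and watch the force. It should plateau at about 3 N while the key slides, then rise once it is fully in.

{"method": "send_rows", "body": {
  "series": [
    [[0,0,1,10,0],[0,0,1,18,0],[0,0,1,21,0],[0,0,1,23,0],[0,0,1,25,0],[0,0,1,26.5,0],[0,0,1,28,0],[0,0,1,28,0],[0,0,1,28,0]]
  ]
}}

```text
clock: 5.45
eef_pos: [480.5, 370.7, 112.5]
eef_rot: [-3.142, -0.0, 0.43]
wrist_force: [-1.5, -1.8, 2.3]
finger_gap: 0.2
```

{"method": "send_rows", "body": {
  "series": [
    [[0,0,0,1,0],[0,0,0,2,0],[0,0,0,2.5,0],[0,0,0,2.5,0]]
  ]
}}

```text
clock: 5.85
eef_pos: [480.5, 370.7, 110.2]
eef_rot: [-3.142, -0.0, 0.43]
wrist_force: [-2.3, -2.0, 5.5]
finger_gap: 0.4
```

At 8.8 mm of cap travel the force is 5.5 N, which means yellow is fully in. I'll lift off and move to blue.

{"method": "send_rows", "body": {
  "series": [
    [[0,0,0,-10,0],[0,0,0,-40,0],[0,0,0,-80,0],[0,0,0,-120,0],[0,0,0,-130,0],[0,-12,36,-130,0],[0,-24,72,-130,0],[0,-36,108,-130,0],[0,-48,144,-130,0],[0,-57,180,-130,0]]
  ]
}}

```text
clock: 6.85
eef_pos: [503.3, 181.8, 239.7]
eef_rot: [-3.142, 0.0, 0.43]
wrist_force: [0.5, -1.4, 0.4]
finger_gap: 0.3
```

```bash
python3 look.py w4 yellow_key_top light_red_top; python3 -c "
from h import *
st=manip.read_state();print(st['clock'])"
```

```text
6.9 [504.3 177.8 239.7] [3.1405e+00 7.0000e-04 4.2760e-01] [ 0.2 -4.1  0.6]
cam [[-0.0, -0.96, -0.29, 83.53], [1.0, -0.0, 0.0, -0.44], [-0.0, -0.29, 0.96, -171.59], [0.0, 0.0, 0.0, 1.0]]
yellow_key_top 0.75 [152. 140.] [136.3, 125.9, 31.9, 28.1] [481.2 365.  111. ] tool shift [  56.7 -180.2  128.5]
light_red_top 0.82 [209. 154.] [192.6, 137.7, 32.9, 33.8] [491.4 305.  111. ] tool shift [  41.1 -121.3  128.6]
7.05
```

{"method": "send_rows", "body": {
  "series": [
    [[0,-12,36,0,0],[0,-24,72,0,0],[0,-36,108,0,0],[0,-48,144,0,0],[0,-58,185,0,0],[0,-58,185,0,0],[0,-58,185,0,0]]
  ]
}}

```text
clock: 7.75
eef_pos: [528.1, -8.5, 239.6]
eef_rot: [-3.141, 0.0, 0.429]
wrist_force: [0.7, 0.5, 0.3]
finger_gap: 0.8
```

```bash
python3 look.py w5 blue_key_top camera_red_top
```

```text
7.8 [528.   -7.9 239.7] [-3.1411e+00  3.0000e-04  4.3050e-01] [0.9 0.  0.1]
cam [[-0.0, -0.96, -0.29, 83.53], [1.0, -0.0, 0.0, -0.44], [-0.0, -0.29, 0.96, -171.59], [0.0, 0.0, 0.0, 1.0]]
blue_key_top 0.81 [328. 152.] [312.7, 136.3, 27.6, 30.6] [564.7   4.4  81. ] tool shift [ 38.5   4.3 158.7]
camera_red_top 0.6 [380. 160.] [365.4, 145.9, 31.4, 28.3] [581.7 -54.5  81. ] tool shift [ 29.4  64.9 158.7]
```

{"method": "send_rows", "body": {
  "series": [
    [[0,13,1,0,0],[0,26,2,10,0],[0,38.5,3.5,40,0],[0,38.5,3.5,75,0],[0,38.5,3.5,105,0],[0,38.5,3.5,127,0],[0,38.5,3.5,127,0],[0,38.5,3.5,127,0]]
  ]
}}

```text
clock: 8.75
eef_pos: [564.7, 4.5, 113.7]
eef_rot: [3.141, -0.0, 0.431]
wrist_force: [-0.9, 0.1, 0.6]
finger_gap: 0.7
```

```bash
python3 look.py w6 blue_key_top camera_red_top
```

```text
8.8 [565.1   4.3 114.4] [ 3.1408e+00 -1.6000e-03  4.3050e-01] [ 0.1 -0.8  0.4]
cam [[-0.0, -0.96, -0.29, 83.53], [1.0, -0.0, 0.0, -0.44], [-0.0, -0.29, 0.96, -171.59], [0.0, 0.0, 0.0, 1.0]]
blue_key_top 0.94 [323. 224.] [302.0, 202.8, 44.1, 31.8] [565.9   5.7  81. ] tool shift [ 1.3 -0.9 33.4]
camera_red_top 0.75 [402. 235.] [381.2, 213.8, 44.3, 44.0] [582.7 -53.4  81. ] tool shift [-8.1 59.7 33.4]
```

View pics/w6.png

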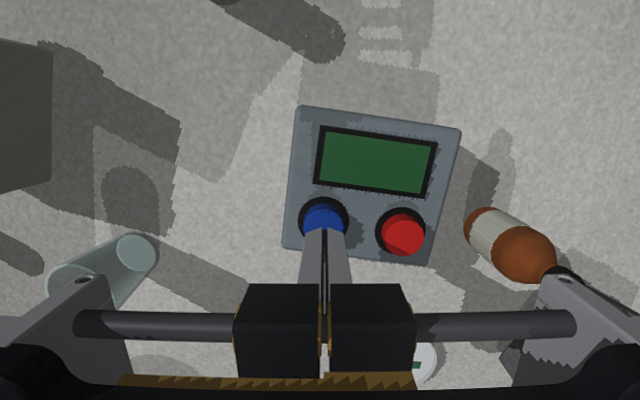

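View pics/w4.png

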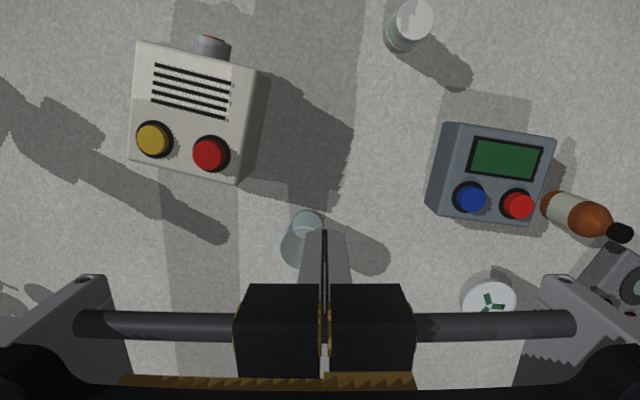

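The fingertips are centred over blue at (323,224) and clear of the bottle. The earlier view shows the light's red key still out and the beaker standing. I'll press blue.

{"method": "send_rows", "body": {
  "series": [
    [[0,0.5,-0.5,10,0],[0,0.5,-0.5,19,0],[0,0.5,-0.5,22,0],[0,0.5,-0.5,24,0],[0,0.5,-0.5,26,0],[0,0.5,-0.5,28,0],[0,0.5,-0.5,30,0],[0,0.5,-0.5,30,0]]
  ]
}}

```text
clock: 9.75
eef_pos: [564.7, 4.4, 82.9]
eef_rot: [3.142, -0.0, 0.43]
wrist_force: [-1.9, 0.8, 2.1]
finger_gap: 0.6
```

{"method": "send_rows", "body": {
  "series": [
    [[0,0,0,1,0],[0,0,0,2,0],[0,0,0,2.5,0],[0,0,0,2.5,0]]
  ]
}}

```text
clock: 10.15
eef_pos: [564.8, 4.4, 80.6]
eef_rot: [3.141, -0.0, 0.43]
wrist_force: [-2.8, 0.7, 5.3]
finger_gap: 0.2
```

Blue gives 5.3 N at 8.4 mm, so it is fully in. On to green.

{"method": "send_rows", "body": {
  "series": [
    [[0,0,0,-10,0],[0,0,0,-40,0],[0,0,0,-80,0],[0,0,0,-120,0],[0,0,0,-150,0],[0,0,0,-160,0],[0,-27,30,-160,0],[0,-55,60,-160,0],[0,-82,90,-160,0],[0,-100,110,-160,0]]
  ]
}}

```text
clock: 11.15
eef_pos: [518.5, -139.1, 239.5]
eef_rot: [-3.141, 0.001, 0.429]
wrist_force: [0.9, 0.4, -1.2]
finger_gap: 0.8
```

{"method": "send_rows", "body": {
  "series": [
    [[0,-27,30,0,0],[0,-55,60,0,0],[0,-82,90,0,0],[0,-110,120,0,0],[0,-135,148,0,0],[0,-135,148,0,0],[0,-135,148,0,0]]
  ]
}}

```text
clock: 11.85
eef_pos: [458.1, -328.2, 239.4]
eef_rot: [-3.14, 0.001, 0.428]
wrist_force: [-0.1, 0.6, -0.1]
finger_gap: -0.4
```

```bash
python3 look.py w7 green_key_top warmer_red_top
```

```text
11.9 [ 458.6 -327.5  239.7] [-3.1404e+00  3.0000e-04  4.2970e-01] [-0.   0.6 -0.1]
cam [[-0.0, -0.96, -0.29, 83.53], [1.0, -0.0, 0.0, -0.44], [-0.0, -0.29, 0.96, -171.59], [0.0, 0.0, 0.0, 1.0]]
green_key_top 0.7 [328. 150.] [320.1, 137.8, 18.6, 22.3] [ 496.  -315.3   61. ] tool shift [ 39.2   4.7 178.7]
green_key_top 0.33 [248.  12.] [221.3, 0.0, 52.3, 33.9] [ 595.8 -173.1   61. ] tool shift [189.1 -83.  178.7]
warmer_red_top 0.65 [373. 173.] [358.8, 158.0, 25.9, 28.2] [ 493.  -377.2   61. ] tool shift [ 10.6  59.8 178.6]
```

{"method": "send_rows", "body": {
  "series": [
    [[0,13,1,0,0],[0,26,2,10,0],[0,38,3,40,0],[0,38,3,75,0],[0,38,3,110,0],[0,38,3,135,0],[0,38,3,145,0],[0,38,3,145,0],[0,38,3,145,0]]
  ]
}}

```text
clock: 12.95
eef_pos: [495.2, -314.9, 96.5]
eef_rot: [3.14, -0.001, 0.43]
wrist_force: [0.0, 0.4, 0.8]
finger_gap: 0.7
```

```bash
python3 look.py w8 green_key_top warmer_red_top
```

```text
13.0 [ 495.2 -315.1   96.8] [ 3.1397e+00 -1.1000e-03  4.3000e-01] [-0.1 -0.4 -0.2]
cam [[-0.0, -0.96, -0.29, 83.53], [1.0, -0.0, 0.0, -0.44], [-0.0, -0.29, 0.96, -171.59], [0.0, 0.0, 0.0, 1.0]]
green_key_top 0.75 [324. 221.] [307.4, 202.7, 35.5, 26.5] [ 497.6 -313.5   61. ] tool shift [ 2.8 -0.5 35.8]
warmer_red_top 0.6 [392. 254.] [373.2, 234.6, 38.2, 41.4] [ 493.9 -374.9   61. ] tool shift [-26.1  53.8  35.9]
```

View pics/w8.png

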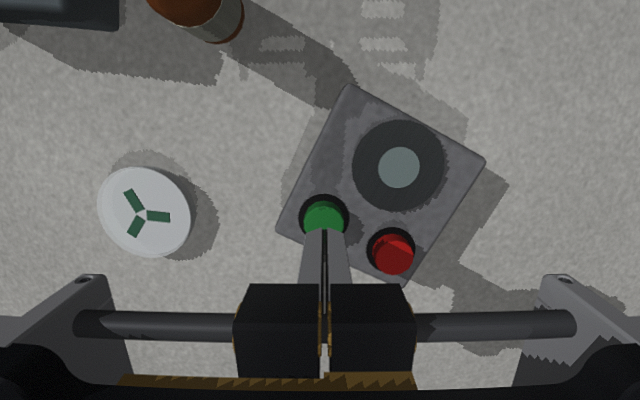

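The fingertips are over green at (324,221), with the red key well clear at (392,254). I'll press green.

{"method": "send_rows", "body": {
  "series": [
    [[0,1,0,10,0],[0,1,0,19,0],[0,1,0,24,0],[0,1,0,26,0],[0,1,0,28,0],[0,1,0,30,0],[0,1,0,32,0],[0,1,0,32,0]]
  ]
}}

```text
clock: 13.95
eef_pos: [495.3, -314.5, 63.4]
eef_rot: [3.141, -0.0, 0.43]
wrist_force: [-0.2, 0.5, 2.6]
finger_gap: 0.6
```

{"method": "send_rows", "body": {
  "series": [
    [[0,0,0,1,0],[0,0,0,2,0],[0,0,0,2.5,0],[0,0,0,2.5,0]]
  ]
}}

```text
clock: 14.35
eef_pos: [495.3, -314.5, 61.1]
eef_rot: [3.141, -0.0, 0.43]
wrist_force: [-1.5, 2.0, 4.4]
finger_gap: 0.1
```

{"method": "send_rows", "body": {
  "series": [
    [[0,0,0,0.8,0],[0,0,0,0.8,0]]
  ]
}}

```text
clock: 14.55
eef_pos: [495.4, -314.5, 60.3]
eef_rot: [3.141, -0.0, 0.43]
wrist_force: [-2.0, 0.9, 6.1]
finger_gap: 0.5
```

{"method": "send_rows", "body": {
  "series": [
    [[0,0,0,-10,0],[0,0,0,-40,0],[0,0,0,-80,0],[0,0,0,-120,0],[0,0,0,-160,0],[0,0,0,-190,0],[0,-40,0,-190,0],[0,-80,0,-190,0],[0,-80,0,-190,0],[0,-80,0,-190,0]]
  ]
}}

```text
clock: 15.55
eef_pos: [422.3, -348.1, 250.8]
eef_rot: [3.141, -0.0, 0.428]
wrist_force: [-0.5, -0.5, 0.1]
finger_gap: 0.0
```

```bash
python3 look.py w9 green_key_top
python3 - <<'E'
from h import *
a=manip.camera("top")["img"];b=manip.camera("scene")["img"];w=cv2.imread("pics/w9.png")[:,:,::-1]
o=np.vstack([cv2.resize(x,None,fx=f,fy=f,interpolation=2)for x,f in((a[130:290,160:480],2.),(b[110:370,210:520],640/310))])
o=cv2.resize(o,(int(o.shape[1]*600/o.shape[0]),600)) if o.shape[0]>600 else o
cv2.imwrite("pics/fin.png",o[:,:,::-1])
E
```

```text
15.6 [ 422.9 -347.7  250.5] [ 3.1412e+00 -4.0000e-04  4.2950e-01] [ 1.   0.4 -0.3]
cam [[-0.0, -0.96, -0.29, 83.53], [1.0, -0.0, 0.0, -0.44], [-0.0, -0.29, 0.96, -171.59], [0.0, 0.0, 0.0, 1.0]]
green_key_top 0.97 [324. 115.] [314.2, 107.5, 23.9, 18.9] [ 494.7 -314.1   61. ] tool shift [ 79.3  -0.7 189.6]
```

View pics/fin.png

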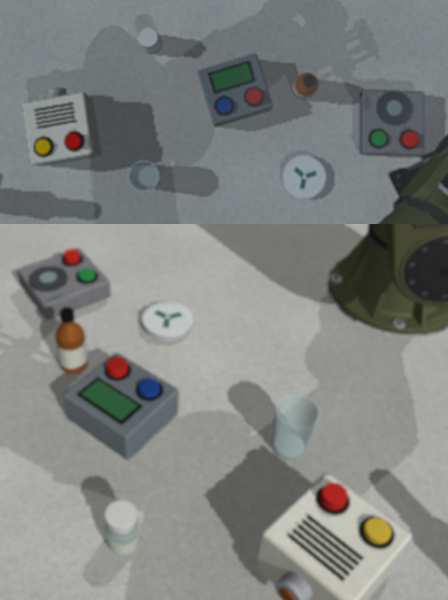

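View pics/w9.png

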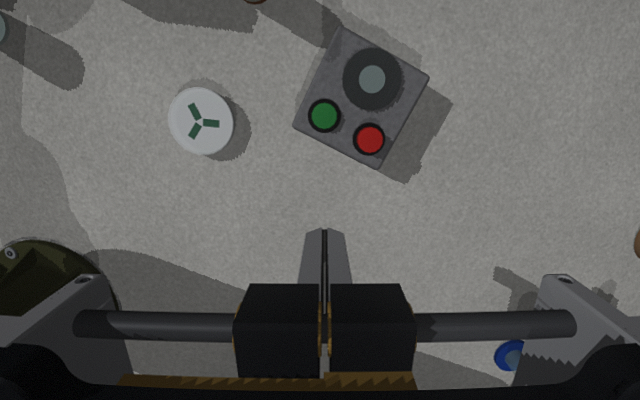

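In the final views the yellow, blue and green keys sit visibly lower than their red neighbours. The red keys are out, all four pieces of glassware are standing where they were, and the arm is clear. I'll hand in.

```bash
python3 -c "
from cell import manip
print(manip.sign_off())"
```

```text
the job is handed in; nothing more can be done
None
```

I pressed the yellow, blue and green keys in that order with the shut fingertips, and handed the job in at about 16 s on the robot's clock.

| Key | Cap travel | Vertical force at the end of the press |
|---|---|---|
| Yellow | 8.8 mm | 5.5 N |
| Blue | 8.4 mm | 5.3 N |
| Green | 8.7 mm | 6.1 N |

A key needs 7.5 mm of cap travel to go fully in. The force at each key stayed around the 3 N sliding level, then rose, which is what a fully pressed key should show.

- **Final pictures:** The pressed keys look lower than their red neighbours, the red keys are out, and the glassware is standing in place. I judged this by eye and did not measure key heights or glassware positions again.
- **Robot at the end:** The gripper is about 250 mm above the table, touching nothing, with the wrist force near zero.
- **Disagreements:** The first key positions from the two fixed cameras differed by about 6 mm, and close-up wrist-camera views settled them before each press. The last wrist views were within about 3 mm of where I pressed, well inside the 32 mm caps. No check failed.

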